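# Close the balance's draft shield and tare it

## Task

The draft shield of the laboratory balance has been left open. With your fingertips, push the blue-framed top panel by its tab until it is fully closed, and then press the green tare key all the way down and let it come up again. Push gently, do not pinch the panel's tab, leave the red key alone, and leave the crucible in the balance and the glassware and bottles around it where they stand.

Things in the scene. Friction and masses are not known exactly. Their poses are not given: they have to be found in the camera images.
- balance: White balance fixed to the table, 300 mm deep (x) by 200 wide (y). Origin: centre of its footprint at table height; +x points from its front (keys, roughly towards the robot) to its back. Front deck 50 mm high, x -150 to -40. Behind it the clear draft shield, x -40 to 125, y +-85, open on top at 150 height, pan inside; then a white block to x 150, 148 high.
- shield_panel (a joint): Opening of the top panel in m: 0 closed, 0.12 fully open (end stops at both). Slides level; pushed towards the balance's front (its -x) it closes. Stays where left; about 1.5 N friction. Clear panel with blue frame, 165 mm long, 170 wide, 6 thick, lying on the shield at 150 to 156 mm height; open, it overhangs the back.
- shield_tab (a point): Centre of the top of the panel's blue tab, 178 mm above the table: an upright plate 22 mm high over the panel's upper face, 60 wide (balance y), 10 thick (balance x, 5 either side of this point), 10 behind the panel's front edge. Behind it (+x) the panel is flat and free for 150 mm. Moves with the panel; when closed it is at balance x -30, y 0 mm.
- tare_key (a joint): Travel of the green tare key in m: 0 is up, 0.006 is all the way down. Springs back up; starts to move at 1.5 N, and all the way down takes 5 N.
- tare_key_top (a point): Centre of the top of the green round key (28 mm across), 72 mm above the table when up, at balance x -112, y -60 mm. Stands 10 mm proud of a grey collar 44 mm across on the front deck; pressed straight down. The shield's front wall is 72 mm behind its centre.
- power_key (a joint): Travel of the red power key in m: 0 is up, 0.006 is all the way down. Not to be pressed.
- power_key_top (a point): Centre of the top of the red round key, same size and height as the green one, at balance x -112 mm, y 60 mm.
- crucible: White ceramic cup 50 mm across and 40 mm high, loose on the balance's pan inside the shield, below the top panel (its rim is at 102 mm height). Origin: centre of its underside.
- wash_bottle: Loose white plastic bottle with a red cap, 60 mm across, 150 mm high, standing beside the balance. Origin: centre of its underside.
- flask: Loose conical glass flask, 80 mm across at the foot, 120 mm high, standing beside the balance. Origin: centre of its underside.
- sample_jar: Loose white jar with a blue lid, 64 mm across, 90 mm high, standing beside the balance. Origin: centre of its underside.
There are look-alikes about, which are no part of the job. Leave any orange or pink look-alike of the flask alone.

How it is judged:
On the way, in this order (a step that is already met when the one before it is completed fails the run):
1. the top panel is fully closed (within 5 mm of its stop) (value of joint shield_panel below 0.005 m), for 0.1 s.
2. then the green tare key is pressed down by more than 4 mm, with the panel still closed (value of joint tare_key above 0.004 m and value of joint shield_panel below 0.005 m), for 0.05 s.
At the end, for the whole second after the job is handed in: The top panel is within 5 mm of its closed stop, both keys are up again, and the crucible, wash bottle, flask and sample jar stand upright and at rest within 15 mm of where they began (value of joint shield_panel below 0.005 m and value of joint each of tare_key, power_key below 0.001 m and distance of each of crucible, wash_bottle, flask, sample_jar from where it was at the start of the episode below 0.015 m and angle between each of crucible, wash_bottle, flask, sample_jar's own z axis and vertical below 0.15 rad and linear speed of each of crucible, wash_bottle, flask, sample_jar below 0.02 m/s); the robot touches nothing.
It fails at once if the green tare key is pressed (more than 2 mm) while the panel is more than 8 mm open (value of joint tare_key above 0.002 m and value of joint shield_panel above 0.008 m).
It fails at once if the red power key is pressed (more than 2 mm) (value of joint power_key above 0.002 m).
It fails at once if the panel or the balance is pinched or shoved hard (contact forces of the fingers over 35 N) (contact force between the fingers and balance above 35 N).
It fails at once if the crucible, wash bottle, flask or sample jar is lifted, carried, tipped or knocked away (moved more than 15 mm or tilted more than 0.25 rad) (distance of any of crucible, wash_bottle, flask, sample_jar from where it was at the start of the episode above 0.015 m or angle between any of crucible, wash_bottle, flask, sample_jar's own z axis and vertical above 0.25 rad).
It also fails if it takes over 42 s, if anything falls off the work surface, if the arm or the gripper's body presses on something with over 40 N, if the wrist force passes 120 N, or if a joint passes its speed limit or range.

## Robot

A 6-joint arm with a two-finger parallel gripper is mounted at the origin on the work surface. World frame = base frame: x ahead of the robot, y to its left, z up, the work surface at z = 0. Lengths are in m, angles in rad, forces in N, time in s.
With the tool pointing down it reaches from about 0.35 to 0.775 m from the base axis. Payload 5.5 kg.
Tool frame: the origin (TCP) lies on the centre line of the jaws, within the pads' length; the fingertips stand 11 mm ahead of it and the grasp point (between the pads) lies 8 mm behind it; z points along the fingers, y is the line along which they close (so a half turn about z gives the same grasp; the last joint's range is limited). The gripper opens to 85 mm and grips with 20 to 120 N. Pads are 22 mm wide; open, the fingers measure 114 mm over their backs; the gripper's body (76 mm by 85 mm) begins 54 mm behind the grasp point. The pads swing forward as they close: fully open they stand 13 mm farther back than shut.
Start: joints at [1.015, 0.313, 0.046, 1.304, 0, 1.431], TCP at [0.232, 0.526, 0.242] pointing down, gripper open.
Joint ranges: [-2.76, 2.76], [-0.86, 1.69], [-1.03, 1.26], [-2.2, 2.34], [-1.47, 1.5], [-3.14, 3.14]. Speed limits (rad/s): [2.57, 2.57, 3.14, 3.14, 3.14, 3.14].

## Interface

Orientations are given as a unit quaternion [w, x, y, z].
In Python, from workcell import env, viewer, order, models gives the robot as it stands.
- The arm moves only by the tool drive_tool, never from a script. Its argument "series" is a list that holds one entry, the list of rows, each a list of 6 numbers: the shift along the tool's x, y, z each as a share of 120 mm, from -1 to 1, then the turn, a rotation vector about the tool's x, y, z each as a share of 180 degrees, from -1 to 1. A call has 1 to 20 rows; each row shifts and turns the commanded pose from where the row before left it, along the tool's axes as they then stand; what a row does not reach is not made up. A row lasts 1/8 s, in which the tool goes at most 62.5 mm and 10.7 degrees, less where a joint would pass 70% of its speed; a pose out of reach is approached as far as the arm can. A call with a number of a shift or a turn outside -1 to 1 is refused whole. A call with a gripper value outside its range is refused whole. "jaw" is the opening, from -1 (shut) to 1 (fully open), set as the call begins (left out, the last holds). The fingers move at their own pace and stop on an object; "grip_force" is the grip in N (left out, the last holds). Time passes only in rows, so rows that do not move let the fingers close. It gives the time, the measured TCP pose, the force, the opening and the grip force at its end, in the units of the state.
- env.get_state(): the state, without advancing time (a new reading comes with each control period).
- viewer.read_camera(name): name is "side" or "top" or "wrist"; returns the picture (420x560x3 uint8, red, green, blue); there is no depth.
- viewer.camera_info(name): a dict with "intrinsics" (3x3 intrinsics, pixels), "R" (3x3) and "t" (3): a world point X has camera coordinates R X + t; the wrist camera has in their place "T_tool_cam" (4x4, takes a point from camera to tool coordinates, whose origin is the TCP and whose axes are the flange's). Camera axes: x right, y down, z forward; pixel columns grow to the right and rows downward; lengths in m; the calibration is good to about 2 mm. A picture is of the moment at which its call begins: read the wrist's pose just before it. camera_info takes no time and is no camera call.
- order.hand_in(): hands the job in; it is judged then, once.
Trained networks look in the newest picture that a camera, given by its name, has taken for a name from the list of things; names that differ only in an ending like _2 or _b are one class to them, and where a whole thing is asked for, a point or a joint stands for the part that bears it (a point fixed in the world has none). Each returns a list of dicts, best first, with "score" (0 to 1); they miss things now and then, are a little off and sometimes report something else, mostly with a low value. They report only what shows in the picture. A call takes as long as a camera call. They do not tell look-alikes from the thing itself.
- models.silhouettes(label, camera): "region" (420x560 bool, what is visible of it) and "location" ([column, row] in pixels, amid what is visible of it).
The state is a dict: "clock": time; "joint_pos": joint angles; "qvel": joint speeds; "tau": joint torques, N m; "tcp_pos": TCP position; "orientation": TCP orientation; "wrist_force": force on the tool from outside, world axes, zero at the start; "ft_torque": the same for the moment, N m; "finger_gap": finger opening in m; "grip_force": force on a finger pad.
Only numpy, scipy, OpenCV 4.12 (cv2) and the standard library are available. Lean on these libraries where they do the work, as an engineer would, in place of code of your own. Each camera call takes 0.05 s, during which the arm holds its last target. There are 200 camera calls.

## Working session

There is one attempt and no reset: what is moved stays moved. The work goes in short steps, Python scripts to look and compute and a tool call to move; the robot and the scene stay as the last step left them, time stands still between calls to the robot, and variables do not carry over. Pictures are saved under pics/ and viewed, at most 10 in all, crops included, and the job is handed in when it is done.

Besides the shell and the picture viewer there is one more tool, called after "Emit:" as a command line: name --argument value ..., lists and objects as JSON in quotes. drive_tool: Moves the arm, as the interface text tells. Its arguments: {"type":"object","properties":{"series":{"type":"array"},"jaw":{"type":"number"},"grip_force":{"type":"number"}},"required":["series"]}

```bash
mkdir -p pics
python3 - <<'E'
from workcell import env, viewer, order, models
import cv2, numpy as np
s=env.get_state(); print({k:np.round(v,3).tolist() for k,v in s.items()})
for c in("top","side"):
    im=viewer.read_camera(c); cv2.imwrite(f"pics/{c}.png",im[:,:,::-1])
    i=viewer.camera_info(c); print(c,i["intrinsics"],i["R"],i["t"])
    for l in("shield_tab","tare_key_top","power_key_top","balance"):
        for d in models.silhouettes(l,c)[:3]: print(c,l,round(d["score"],2),d["location"],d["region"].sum())
E
```

```text
{'clock': 0.0, 'joint_pos': [1.015, 0.314, 0.045, 1.304, -0.0, 1.431], 'qvel': [0.001, -0.001, 0.001, -0.001, -0.001, 0.0], 'tau': [-0.002, -48.062, 29.854, 0.019, -0.0, -0.0], 'tcp_pos': [0.232, 0.526, 0.241], 'orientation': [-0.0, 0.206, 0.978, -0.001], 'wrist_force': [-0.208, 0.182, -0.199], 'ft_torque': [0.005, -0.027, 0.02], 'grip_force': 0.0, 'finger_gap': 0.085}
top [[391.5424967    0.         282.53668768]
 [  0.         391.5424967  210.05514722]
 [  0.           0.           1.        ]] [[-0.0158253  -0.99976727  0.01466185]
 [-0.98625527  0.01319604 -0.16470094]
 [ 0.16446913 -0.01706677 -0.98623457]] [0.051333   0.62435529 0.78588845]
top shield_tab 0.57 [337.0, 162.4] 7565
top tare_key_top 0.56 [346.1, 290.1] 151
top power_key_top 0.53 [288.3, 280.0] 136
top balance 0.55 [321.9, 211.3] 17272
side [[428.24457002   0.         281.50715894]
 [  0.         428.24457002 218.0190863 ]
 [  0.           0.           1.        ]] [[ 0.85728201 -0.51441738  0.02103112]
 [-0.2814525  -0.5024659  -0.81750383]
 [ 0.4311056   0.69491207 -0.57553903]] [-0.51025676  0.29295194  0.6561152 ]
side shield_tab 0.6 [350.9, 223.6] 4689
side shield_tab 0.59 [240.8, 305.7] 176
side tare_key_top 0.69 [238.6, 307.2] 182
side power_key_top 0.48 [221.4, 264.3] 150
side balance 0.73 [300.7, 268.5] 19285
```

View pics/top.png

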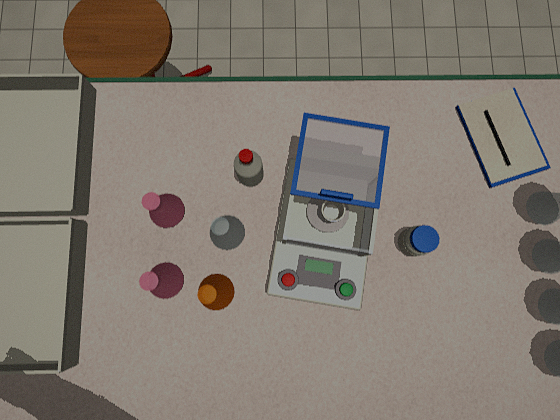

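View pics/side.png

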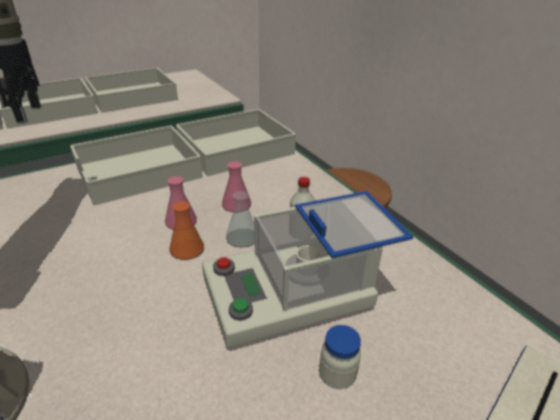

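The top view shows the open blue panel with its tab at about (336,194), the green key at (346,290) and the red key at (288,280). The jar is to the right at (424,239). The clear flask at (227,232) and the bottle at (248,165) are to the left, along with the orange and pink look-alikes. The side view agrees, with the tab at (317,222) and the green key at (240,306).

```bash
cat > h.py <<'E'
from workcell import env, viewer, order, models
import cv2, numpy as np
def onz(c,uv,z):
    i=viewer.camera_info(c);K,R,t=map(np.array,(i["intrinsics"],i["R"],i["t"]))
    o=-R.T@t; d=R.T@np.linalg.inv(K)@[uv[0],uv[1],1]
    return o+d*(z-o[2])/d[2]
def proj(c,X):
    i=viewer.camera_info(c); p=np.array(i["intrinsics"])@(np.array(i["R"])@X+np.array(i["t"])); return p[:2]/p[2]
E
python3 - <<'E'
from h import *
key={}
for c in("top","side"):
    im=cv2.imread(f"pics/{c}.png").astype(int); b,g,r=im[...,0],im[...,1],im[...,2]
    for n,m,u in(("green",(g>r+40)&(g>b+40),{"top":(346,290),"side":(240,306)}[c]),("red",(r>g+60)&(r>b+60),{"top":(288,280),"side":(222,264)}[c])):
        yy,xx=np.nonzero(m); k=np.hypot(xx-u[0],yy-u[1])<14; uv=(xx[k].mean(),yy[k].mean())
        key[c,n]=onz(c,uv,.070); print(c,n,np.round(uv,1),k.sum(),key[c,n].round(4))
G,R=[(key["top",n]+key["side",n])[:2]/2 for n in("green","red")]
ey=(R-G)/np.linalg.norm(R-G); ex=np.array([ey[1],-ey[0]]); print("dist",np.linalg.norm(R-G),"yaw",np.arctan2(ex[1],ex[0]))
O=(G+R)/2+.112*ex; print("O",O)
for uv in((337,191),): 
    for c,uv in(("top",uv),("side",(317,212))):
        p=onz(c,uv,.178)[:2]; print(c,"tab",p,"bal",(p-O)@ex,(p-O)@ey)
for l,uv in (("jar",(424,239)),):
    p=onz("top",uv,.09)[:2]; print("jar bal",(p-O)@ex,(p-O)@ey)
big=[]
for c,x,y in(("top",290,90),("side",290,180)):
    im=cv2.imread(f"pics/{c}.png")
    sc=4
    cr=cv2.resize(im[y:y+140,x:x+100],None,fx=4,fy=4,interpolation=cv2.INTER_CUBIC); 
    for t in(.09,.02,):
        pass
    big.append(cr)
cv2.imwrite("pics/crop.png",np.hstack(big))
E
```

```text
top green [345.9 289.1] 134 [ 0.4578 -0.0834  0.07  ]
top red [287.8 279.3] 137 [0.4793 0.034  0.07  ]
side green [240.  304.1] 121 [ 0.4562 -0.0871  0.07  ]
side red [223.  262.4] 106 [0.4767 0.0287 0.07  ]
dist 0.11847799547733442 yaw -0.1780943951507942
O [ 0.57770944 -0.04678977]
top tab [ 0.63792613 -0.0557899 ] bal 0.06085866226780651 0.00180987916395147
side tab [ 0.64191769 -0.04376213] bal 0.06265630725062038 0.014354534759261923
jar bal 0.012696550809850144 -0.19663130432208129
```

View pics/crop.png

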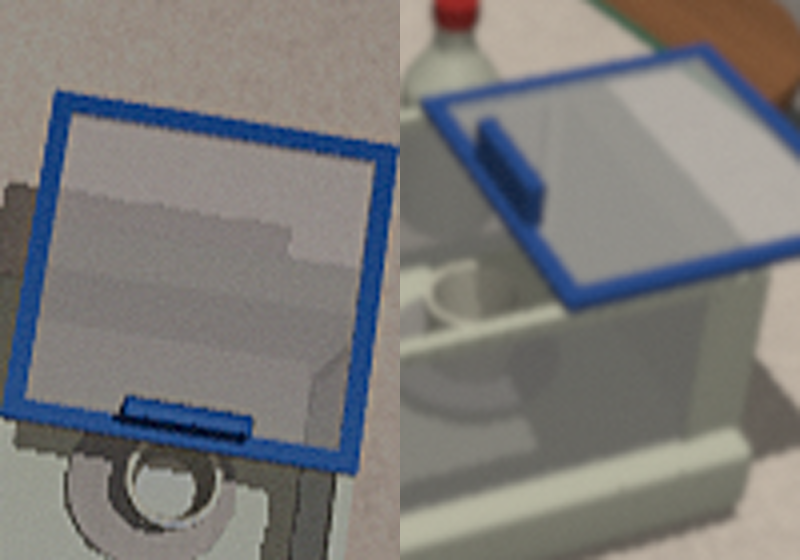

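The crop shows the tab's light top face centred at about (336.5,194) in the top view and (319,218) in the side view, at the panel's front edge. It is the only blue tab on a panel. The crucible sits below it.

Run:
```python
from h import *
O=np.array([.5777,-.0468]);a=-.178;ex=np.array([np.cos(a),np.sin(a)]);ey=np.array([-ex[1],ex[0]])
for c,uv in(("top",(336.5,194)),("side",(319,218))):
    p=onz(c,uv,.178)[:2]; print(c,"tab",p,"bal",(p-O)@ex,(p-O)@ey)
# panel corners in the top crop -> yaw at z=.156
A,B,C=[onz("top",(u/4+290,v/4+90),.156)[:2] for u,v in((5,415),(358,472),(56,93))]
print("width",np.linalg.norm(A-B),"len",np.linalg.norm(A-C),"yaw",np.arctan2(*(C-A)[::-1]),np.arctan2(*(A-B)[::-1])-np.pi/2)
T=O+ex*.095+ey*.003; s=env.get_state(); d=np.r_[T,.25]-s["tcp_pos"]
th=np.radians(169.8); tx=np.array([np.cos(th),np.sin(th),0]); ty=np.array([np.sin(th),-np.cos(th),0])
print("T",T,"tool shift/.12 after turn",(np.array([d@tx,d@ty,-d[2]])/.12).round(3))
```

```text
top tab [ 0.63233819 -0.05465728] bal 0.055166120384938726 0.0019411898055431008
side tab [ 0.63395033 -0.06160756] bal 0.05798340938716162 -0.004613823320633671
width 0.1676894397638957 len 0.16231839173829393 yaw -0.17330594950009562 -0.17623966896330368
T [ 0.67173016 -0.06066825] tool shift/.12 after turn [-4.47  -4.163 -0.064]
```

Emit:
drive_tool --series '[[[0,0,-0.06,0,0,-0.038],[0,0,0,0,0,-0.038],[-0.32,-0.3,0,0,0,0],[-0.32,-0.3,0,0,0,0],[-0.32,-0.3,0,0,0,0],[-0.32,-0.3,0,0,0,0],[-0.32,-0.3,0,0,0,0],[-0.32,-0.3,0,0,0,0],[-0.32,-0.3,0,0,0,0],[-0.32,-0.3,0,0,0,0],[-0.32,-0.3,0,0,0,0],[-0.32,-0.3,0,0,0,0],[-0.32,-0.3,0,0,0,0],[-0.32,-0.3,0,0,0,0],[-0.32,-0.3,0,0,0,0],[-0.31,-0.27,0,0,0,0]]]' --jaw -1 --grip_force 20

```text
clock: 2.5
tcp_pos: [0.6731, -0.0627, 0.2495]
orientation: [0.0, 0.089, 0.996, 0.0]
wrist_force: [-0.2, 0.3, -0.2]
finger_gap: 0.0001
grip_force: 0.0
```

Emit:
drive_tool --series '[[[0,0,0,0,0,0],[0,0,0,0,0,0]]]'

```text
clock: 2.75
tcp_pos: [0.6718, -0.0609, 0.249]
orientation: [-0.001, 0.089, 0.996, 0.0]
wrist_force: [0.3, -0.2, 0.4]
finger_gap: 0.0001
grip_force: 0.0
```

Run:
```python
from h import *
from scipy.spatial.transform import Rotation as Ro
s=env.get_state(); print(s["clock"],s["tcp_pos"],s["orientation"],s["finger_gap"])
im=viewer.read_camera("wrist"); cv2.imwrite("pics/w1.png",im[:,:,::-1])
q=s["orientation"];Rt=Ro.from_quat([q[1],q[2],q[3],q[0]]).as_matrix()
i=viewer.camera_info("wrist");T=np.array(i["T_tool_cam"]);K=np.array(i["intrinsics"])
print("toolx yaw",np.degrees(np.arctan2(Rt[1,0],Rt[0,0])))
Rc=Rt@T[:3,:3]; o=Rt@T[:3,3]+s["tcp_pos"]
P=np.array([.633,-.057,.178]); p=K@(Rc.T@(P-o)); print("tab expected at",p[:2]/p[2],"cam",o)
```

```text
2.75 [ 0.67180354 -0.06088748  0.24902971] [-5.68900535e-04  8.85786574e-02  9.96068989e-01  2.59120019e-04] 6.408592260693672e-05
toolx yaw 169.83632490573936
tab expected at [276.84566166 171.93113679] cam [ 0.59239276 -0.04704222  0.38060824]
```

View pics/w1.png

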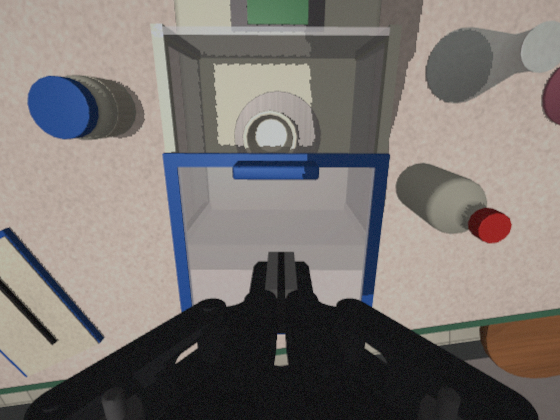

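The wrist view shows the tab at (276,170), matching the predicted (277,172). The closed fingers at (281,260) are behind it over the free panel, so I'll lower them behind the tab.

Emit:
drive_tool --series '[[[0,0,0.2,0,0,0],[0,0,0.2,0,0,0],[0,0,0.1,0,0,0],[0,0,0.1,0,0,0],[0,0,0,0,0,0],[0,0,0,0,0,0]]]'

```text
clock: 3.55
tcp_pos: [0.6725, -0.061, 0.1783]
orientation: [0.001, 0.088, 0.996, -0.0]
wrist_force: [-0.2, -0.5, -0.7]
finger_gap: -0.0001
grip_force: 0.0
```

Emit:
drive_tool --series '[[[0.05,0,0,0,0,0],[0.05,0,0,0,0,0],[0.05,0,0,0,0,0],[0.05,0,0,0,0,0],[0.05,0,0,0,0,0],[0.05,0,0,0,0,0],[0.05,0,0,0,0,0],[0.05,0,0,0,0,0],[0.05,0,0,0,0,0],[0.05,0,0,0,0,0]]]'

```text
clock: 4.8
tcp_pos: [0.6128, -0.0503, 0.1777]
orientation: [0.0, 0.088, 0.996, 0.0]
wrist_force: [1.8, 0.6, 0.7]
finger_gap: 0.0004
grip_force: 0.9
```

Emit:
drive_tool --series '[[[0.05,0,0,0,0,0],[0.05,0,0,0,0,0],[0.05,0,0,0,0,0],[0.05,0,0,0,0,0],[0.04,0,0,0,0,0],[0.04,0,0,0,0,0],[0,0,0,0,0,0]]]'

```text
clock: 5.68
tcp_pos: [0.5791, -0.0445, 0.1773]
orientation: [-0.001, 0.088, 0.996, -0.0]
wrist_force: [0.0, -1.2, 0.2]
finger_gap: -0.0
grip_force: 0.0
```

Run:
```python
from h import *
O=np.array([.5777,-.0468]);a=-.178;ex=np.array([np.cos(a),np.sin(a)]);ey=np.array([-ex[1],ex[0]])
s=env.get_state();d=s["tcp_pos"][:2]-O; print(s["clock"],"bal",d@ex,d@ey,s["wrist_force"])
im=viewer.read_camera("top"); cv2.imwrite("pics/t2.png",cv2.resize(im[90:290,240:420,::-1],None,fx=3,fy=3))
```

```text
5.675 bal 0.0010139623906779062 0.002489178737347246 [ 0.00677158 -1.21701551  0.21617189]
```

View pics/t2.png

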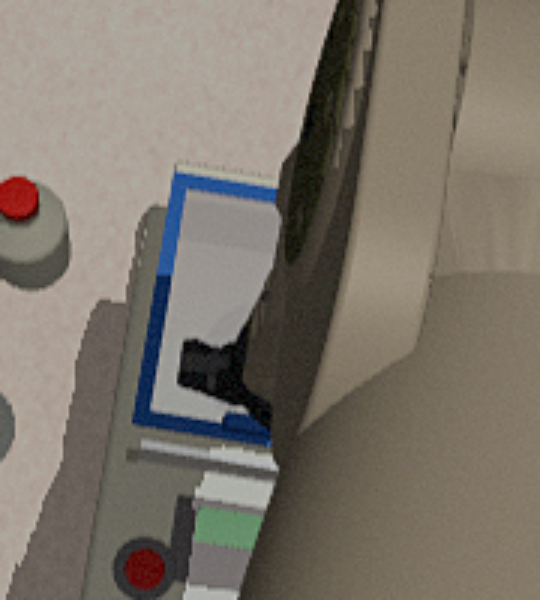

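The enlarged top view shows the panel's front edge near (205,430), about 10-15 mm short of the shield's front wall at (205,452). I'll keep pushing in small steps and watch the force.

Emit:
drive_tool --series '[[[0.03,0,0,0,0,0],[0.03,0,0,0,0,0],[0.03,0,0,0,0,0],[0,0,0,0,0,0]]]'

```text
clock: 6.22
tcp_pos: [0.5688, -0.0425, 0.1775]
orientation: [-0.0, 0.088, 0.996, 0.0]
wrist_force: [-0.4, 0.2, 0.6]
finger_gap: -0.0001
grip_force: 0.0
```

Emit:
drive_tool --series '[[[0.01,0,0,0,0,0],[0.01,0,0,0,0,0],[0,0,0,0,0,0]]]'

```text
clock: 6.6
tcp_pos: [0.567, -0.0422, 0.1775]
orientation: [0.0, 0.088, 0.996, 0.0]
wrist_force: [1.7, -0.2, -0.6]
finger_gap: -0.0002
grip_force: 0.5
```

Emit:
drive_tool --series '[[[0.01,0,0,0,0,0],[0.01,0,0,0,0,0],[0,0,0,0,0,0]]]'

```text
clock: 6.98
tcp_pos: [0.5647, -0.0417, 0.1775]
orientation: [0.0, 0.088, 0.996, 0.0]
wrist_force: [0.9, 0.0, 0.1]
finger_gap: -0.0001
grip_force: 0.7
```

Emit:
drive_tool --series '[[[0.01,0,0,0,0,0],[0,0,0,0,0,0]]]'

```text
clock: 7.22
tcp_pos: [0.5646, -0.0417, 0.1776]
orientation: [0.001, 0.088, 0.996, 0.0]
wrist_force: [5.4, -0.4, -3.1]
finger_gap: 0.0003
grip_force: 2.5
```

Emit:
drive_tool --series '[[[0.01,0,0,0,0,0],[0,0,0,0,0,0]]]'

```text
clock: 7.48
tcp_pos: [0.5645, -0.0417, 0.1777]
orientation: [0.002, 0.088, 0.996, -0.0]
wrist_force: [8.2, -1.0, -5.0]
finger_gap: 0.0002
grip_force: 4.0
```

The force rises to 8 N while the tool stands still at balance x -14 mm, which is the predicted position for closed. I'll back off and lift.

Emit:
drive_tool --series '[[[-0.05,0,0,0,0,0],[-0.05,0,0,0,0,0],[0,0,-0.3,0,0,0],[0,0,-0.3,0,0,0],[0,0,0,0,0,0]]]'

```text
clock: 8.1
tcp_pos: [0.5756, -0.0438, 0.2526]
orientation: [0.002, 0.088, 0.996, -0.0]
wrist_force: [0.3, -0.1, -0.4]
finger_gap: 0.0002
grip_force: 0.0
```

Run:
```python
from h import *
s=env.get_state(); d=np.array([.457,-.085,.12])-s["tcp_pos"]
th=np.radians(169.8); tx=np.array([np.cos(th),np.sin(th),0]); ty=np.array([np.sin(th),-np.cos(th),0])
print(s["tcp_pos"],"shift/.12",(np.array([d@tx,d@ty,-d[2]])/.12).round(3))
```

```text
[ 0.57561411 -0.04379912  0.25259622] shift/.12 [ 0.912 -0.513  1.105]
```

Emit:
drive_tool --series '[[[0.23,-0.13,0,0,0,0],[0.23,-0.13,0,0,0,0],[0.23,-0.13,0,0,0,0],[0.22,-0.12,0,0,0,0],[0,0,0,0,0,0],[0,0,0,0,0,0]]]'

```text
clock: 8.85
tcp_pos: [0.4561, -0.0845, 0.2491]
orientation: [-0.0, 0.089, 0.996, 0.0]
wrist_force: [-1.0, 0.5, 0.6]
finger_gap: 0.0003
grip_force: 0.0
```

Run:
```python
from h import *
from scipy.spatial.transform import Rotation as Ro
s=env.get_state(); print(s["clock"],s["tcp_pos"])
im=viewer.read_camera("wrist")
q=s["orientation"];Rt=Ro.from_quat([q[1],q[2],q[3],q[0]]).as_matrix()
i=viewer.camera_info("wrist");T=np.array(i["T_tool_cam"]);K=np.array(i["intrinsics"])
Rc=Rt@T[:3,:3]; o=Rt@T[:3,3]+s["tcp_pos"]
for P in([.457,-.085,.072],s["tcp_pos"]+np.array([0,0,-.011])): p=K@(Rc.T@(np.array(P)-o)); print("expected",p[:2]/p[2])
for d in models.silhouettes("tare_key_top","wrist")[:2]:
    uv=d["location"]; v=Rc@np.linalg.inv(K)@[*uv,1]; print(d["score"],uv,d["region"].sum(),o+v*(.071-o[2])/v[2])
side=viewer.read_camera("side")[190:330,200:400]
cv2.imwrite("pics/w2.png",np.hstack([im,cv2.resize(side,None,fx=1.2,fy=3)])[:,:,::-1])
```

```text
8.85 [ 0.45614704 -0.08445162  0.24911765]
expected [280.7071212  188.40939709]
expected [281.43780053 266.14734036]
0.69 [275.5, 188.3] 531 [ 0.45616113 -0.09049183  0.071     ]
```

View pics/w2.png

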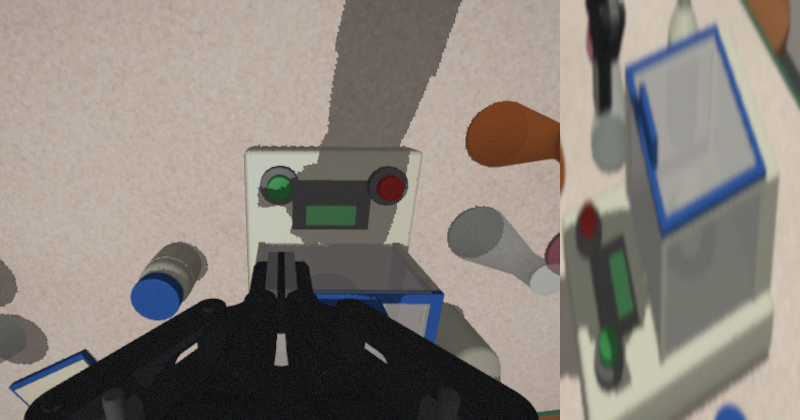

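The wrist view shows the green key at (279,187), within 2 mm of the predicted (281,188), and the red key well away at (391,187). The side crop shows the panel flush with the shield's front. I'll lower the fingers over the green key.

Emit:
drive_tool --series '[[[0,-0.02,0.3,0,0,0],[0,0,0.3,0,0,0],[0,0,0.3,0,0,0],[0,0,0.2,0,0,0],[0,0,0.1,0,0,0],[0,0,0.1,0,0,0],[0,0,0,0,0,0],[0,0,0,0,0,0]]]'

```text
clock: 10.0
tcp_pos: [0.456, -0.087, 0.0941]
orientation: [0.001, 0.088, 0.996, -0.0]
wrist_force: [0.2, -1.0, -0.1]
finger_gap: 0.0003
grip_force: 0.0
```

Emit:
drive_tool --series '[[[0,0,0.03,0,0,0],[0,0,0.03,0,0,0],[0,0,0.02,0,0,0],[0,0,0,0,0,0]]]'

```text
clock: 10.5
tcp_pos: [0.4552, -0.0868, 0.0837]
orientation: [-0.0, 0.088, 0.996, 0.0]
wrist_force: [0.1, -0.9, -0.2]
finger_gap: -0.0001
grip_force: 0.0
```

Emit:
drive_tool --series '[[[0,0,0.02,0,0,0],[0,0,0.01,0,0,0],[0,0,0.01,0,0,0],[0,0,0,0,0,0]]]'

```text
clock: 11.0
tcp_pos: [0.4555, -0.0869, 0.0792]
orientation: [0.0, 0.088, 0.996, 0.0]
wrist_force: [-0.7, -0.3, 3.3]
finger_gap: 0.0001
grip_force: 1.8
```

Emit:
drive_tool --series '[[[0,0,0.01,0,0,0],[0,0,0,0,0,0]]]'

```text
clock: 11.25
tcp_pos: [0.4555, -0.0869, 0.078]
orientation: [0.0, 0.088, 0.996, 0.0]
wrist_force: [-0.9, 0.5, 4.2]
finger_gap: -0.0
grip_force: 2.1
```

Emit:
drive_tool --series '[[[0,0,0.01,0,0,0],[0,0,0,0,0,0]]]'

```text
clock: 11.5
tcp_pos: [0.4556, -0.0869, 0.077]
orientation: [0.0, 0.088, 0.996, -0.0]
wrist_force: [-1.1, 0.1, 7.6]
finger_gap: 0.0003
grip_force: 3.6
```

Emit:
drive_tool --series '[[[0,0,0.01,0,0,0],[0,0,0,0,0,0]]]'

```text
clock: 11.75
tcp_pos: [0.4556, -0.0869, 0.0769]
orientation: [0.001, 0.088, 0.996, -0.0]
wrist_force: [-4.1, 1.0, 17.4]
finger_gap: -0.0001
grip_force: 8.4
```

Emit:
drive_tool --series '[[[0,0,-0.1,0,0,0],[0,0,-0.2,0,0,0],[0,0,-0.4,0,0,0],[0,0,-0.4,0,0,0],[0,0,-0.3,0,0,0],[0.4,0,0,0,0,0],[0,0,0,0,0,0],[0,0,0,0,0,0]]]'

```text
clock: 12.75
tcp_pos: [0.4085, -0.0785, 0.2434]
orientation: [0.0, 0.088, 0.996, -0.0]
wrist_force: [-0.2, 0.6, 0.4]
finger_gap: 0.0
grip_force: 0.0
```

Run:
```python
from h import *
print(env.get_state()["clock"])
cv2.imwrite("pics/fin.png",np.hstack([viewer.read_camera("top")[:,150:550],viewer.read_camera("side")[:,100:500]])[:,:,::-1])
```

```text
12.75
```

View pics/fin.png

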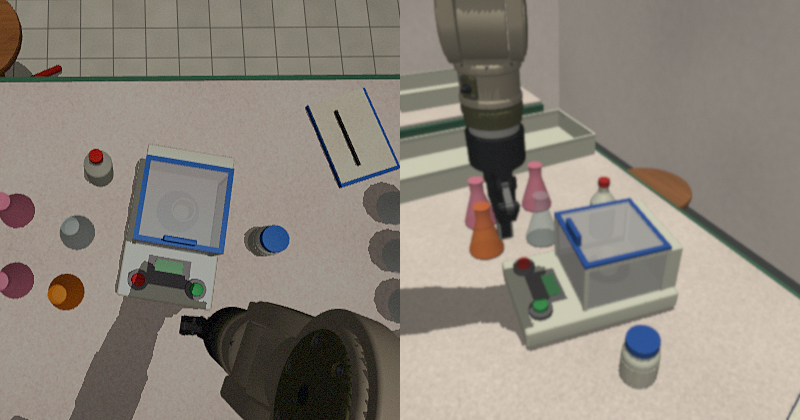

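The final top and side views show the panel flush with the shield, with its tab at (180,240) in the left half. The green key is up at (197,290), everything else stands where it was, and the arm is clear.

```bash
python3 -c "
from workcell import order
print(order.hand_in())"
```

```text
the job is handed in; nothing more can be done
None
```

I closed the top panel, pressed the green tare key all the way down and let it come up again, left everything else where it stood, and handed the job in; the hand-in did not report a verdict.

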